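Set the menu stem in its cam-collar stand

ROBOT

A 7-joint arm with a two-finger parallel gripper is mounted at the origin on the work surface. World frame = base frame: x ahead of the robot, y to its left, z up, the work surface at z = 0. Lengths are in m, angles in rad, forces in N, time in s.
With the tool pointing down it reaches from about 0.425 to 0.875 m from the base axis. Payload 4.7 kg.
Tool frame: the origin (TCP) lies on the centre line of the jaws, within the pads' length; the fingertips stand 22 mm ahead of it and the grasp point (between the pads) lies 3 mm ahead of it (ctrl.tcp_to_tips is the z of the fingertips in the tool frame, in m); z points along the fingers, y is the direction in which the jaws open and shut (so a half turn about z gives the same grasp; the last joint's range is limited). The gripper opens to 87 mm and grips with 3 to 60 N. Pads are 19 mm wide; open, the fingers measure 117 mm over their backs; the gripper's body (75 mm by 190 mm) begins 51 mm behind the grasp point.
Start: joints at [-1.216, 0.321, -0.07, 1.45, 0.023, 1.371, -0.057], TCP at [0.217, 0.613, 0.245] pointing down, gripper open.
Joint ranges: [-2.86, 2.86], [-0.3, 2.09], [-1.38, 1.24], [0.06, 2.45], [-1.56, 4.7], [0.09, 2.05], [-2.69, 2.69]. Speed limits (rad/s): [2.57, 2.57, 3.14, 3.14, 3.14, 3.14, 3.14].

INTERFACE

Orientations are given as a rotation vector (axis times angle).
In Python, from bench import ctrl, cams gives the robot as it stands.
- The arm moves only by the tool move_arm, never from a script. Its argument "deltas" is a list of rows, each an object with "linear": the shift along the tool's x, y, z as a fraction of full scale, a list of three; "turn": the turn, a rotation vector about the tool's x, y, z as a fraction of full scale, a list of three; "claw": the closure, from 0 (fully open) to 1 (shut). In form: [{"linear": [tx, ty, tz], "turn": [wx, wy, wz], "claw": claw}, ...]. A call has 1 to 20 rows; each row shifts and turns the commanded pose from where the row before left it, along the tool's axes as they then stand; what a row does not reach is not made up. Full scale, the value 1, is 0.03 m for a shift and 4 degrees for a turn. A row lasts 1/12 s, in which the tool goes at most 41.7 mm and 7.16 degrees, less where a joint would pass 70% of its speed; a pose out of reach is approached as far as the arm can. A call with a number of a shift or a turn outside -1 to 1 is refused whole. A call with a gripper value outside its range is refused whole. The fingers move at their own pace and stop on an object; "grip_force" is the grip in N (left out, the last holds). Time passes only in rows, so rows that do not move let the fingers close. It gives the time, the measured TCP pose, the force and the opening at its end, in the units of the state.
- ctrl.get_state(): the state, without advancing time (a new reading comes with each control period).
- cams.get_image(name): name is "scene" or "top"; returns a dict with "image" (384x512x3 uint8, red, green, blue), "K" (3x3 intrinsics, pixels), "world_from_camera" (4x4, takes a point from camera to world coordinates). Camera axes: x right, y down, z forward; pixel columns grow to the right and rows downward; lengths in m; the calibration is good to about 2 mm. A picture is of the moment at which its call begins. There is no depth.
- ctrl.close_job(): hands the job in, once; it reports no verdict.
The state is a dict: "time": time; "joint_positions": joint angles; "qd": joint speeds; "joint_torque": joint torques, N m; "position": TCP position; "tool_rot": TCP orientation; "ft_force": force on the tool from outside, world axes, zero at the start; "torque": the same for the moment, N m; "grip_width": opening from 0.0 (shut) to 1.0 (fully open).
Only numpy, scipy, OpenCV 4.12 (cv2) and the standard library are available. Lean on these libraries where they do the work, as an engineer would, in place of code of your own. Each camera call takes 0.05 s, during which the arm holds its last target. There are 200 camera calls.

TASK

Take the loose menu stem out of the wooden rest block and pass its foot down through the collar of the steel menu stand until the middle of the red band on the stem is level with the collar's rim. Holding the stem there, swing the red cam lever anticlockwise (seen from above) until it is fully closed against its stop, and finish still gripping the stem at that height, without letting go. Leave the coffee pot, jam jar, board and butter curler where they are.

Things in the scene. Friction and masses are not known exactly. Their poses are not given: they have to be found in the camera images.
- stem: loose menu stem, 60 to 130 g, upright in the rest block: steel rod 10 mm thick and 100 mm long, foot chamfered, topped by a round dark-wood head 22 mm in diameter, 24 mm tall. Origin at the centre of the foot's end, z up the stem. Grip the head, from above at any yaw (100 to 124 mm above the origin). Let go in the collar, it drops until the head stops on the rim, 20 mm too low
- stem_mark (a point): middle of the red band, the length mark: 80 mm above the stem's foot on its axis; the band is 10 mm tall
- stem_head (a point): centre of the stem's wooden head, 112 mm above the foot, on the axis
- rest: fixed oak rest block 80 x 80 x 55 mm tall with an upright blind hole 12.5 mm wide and 45 mm deep in the middle of its top, in which the stem stands (foot 10 mm above the table). Origin at the centre of its underside
- stand: fixed steel menu stand; origin on the table under the collar's vertical axis. Base plate 110 (x) x 140 (y, -95 to +45) x 14 mm; a post at y = -70 mm carries an arm to the collar, a tube 31 mm thick (37 at the rim) from 98 to 130 mm above the table, with a 13 mm through hole flaring to 19 mm over the top 8 mm. Open space below it
- collar_rim (a point): centre of the collar's mouth at the height of its rim, on the collar's axis, 130 mm above the table
- lever (a joint): turn of the red cam lever about the collar's vertical axis, rad: 0 open, 1.0 fully closed at its stop; grows anticlockwise from above. Starts at 0 to 0.15; light friction (0.05 N m), stays where left. At value q the fin points (1.0 - q) rad clockwise of the stand's -x axis: closed, it points along -x, against a small steel stop lug
- lever_tip (a point): middle of the lever's top edge, 30 mm from the collar's axis, 42 mm above the rim; moves with it. The lever is an upright red fin 8 mm thick, from 4 to 42 mm above the rim and 15 to 45 mm from the axis. A gripper holding the stem's head can sweep it along with a finger's side by turning about the stem's axis
- coffee_pot: bystander: green enamel coffee pot, foot 120 mm in diameter, 171 mm tall, spout to its -y and handle to its +y (175 mm overall). Origin at the centre of its underside
- jam_jar: bystander: closed jam jar 66 mm in diameter, 95 mm tall. Origin at the centre of its underside
- board: bystander: wooden breakfast board 110 x 200 x 14 mm. Origin at the centre of its underside
- butter_curler: bystander: stainless butter curler 150 mm long lying along y on the board. Origin on its underside, near its middle
There are look-alikes about, which are no part of the job. Leave any blue or orange look-alike of the stand alone. Of the things that look like the stem, the smaller one is meant.

How it is judged:
On the way:
1. the gripped stem is through the collar, red band level with the rim, lever still open (horizontal distance between stem_mark and collar_rim below 0.005 m and z of stem_mark in the frame of collar_rim between -0.006 and 0.006 m and angle between stem's own z axis and vertical below 0.12 rad and contact force between the fingers and stem above 2 N and value of joint lever below 0.4 rad), for 0.2 s.
At the end, for the whole second after the job is handed in: The lever is turned past 0.85 rad of its 1.0 rad; the stem stands upright (within 0.12 rad) through the collar, its red band's middle within 6 mm of the rim's height and 5 mm of the collar's axis, at rest, and still held in the fingers (over 2 N), 20 mm above where it would lie if let go (value of joint lever above 0.85 rad and horizontal distance between stem_mark and collar_rim below 0.005 m and z of stem_mark in the frame of collar_rim between -0.006 and 0.006 m and angle between stem's own z axis and vertical below 0.12 rad and linear speed of stem below 0.03 m/s and contact force between the fingers and stem above 2 N); the arm keeps its last pose, push and grip.
It fails at once if the lever is swung towards closed while the red band is not at the rim (value of joint lever above 0.5 rad and (horizontal distance between stem_mark and collar_rim above 0.01 m or z of stem_mark in the frame of collar_rim above 0.01 m or z of stem_mark in the frame of collar_rim below -0.01 m)).
It fails at once if a bystander is moved (distance of any of coffee_pot, jam_jar, board, butter_curler from where it was at the start of the episode above 0.03 m).
It also fails if it takes over 58 s, if anything falls off the work surface, if the arm or the gripper's body presses on something with over 40 N, if the wrist force passes 120 N, or if a joint passes its speed limit or range.

## Working session

There is one attempt and no reset: what is moved stays moved. The work goes in short steps, Python scripts to look and compute and a tool call to move; the robot and the scene stay as the last step left them, time stands still between calls to the robot, and variables do not carry over. Pictures are saved under pics/ and viewed, about 8 in all and at most 12, crops included, and the job is handed in when it is done.

Besides the shell and the picture viewer there is one more tool, called after "Request:" by a JSON object that holds its "method" and its "body". move_arm: Moves the arm, as the interface text tells. Shift numbers are shares of 0.03 m and turn numbers shares of 4 degrees, none past 1 either way. Its arguments: {"type":"object","properties":{"deltas":{"type":"array"},"grip_force":{"type":"number"}},"required":["deltas"]}

```bash
mkdir -p pics; cat > h.py <<'E'
from bench import ctrl, cams
import numpy as np, cv2
def grab(n,name=None):
    d=cams.get_image(n)
    if name: cv2.imwrite(f'pics/{name}.png',d['image'][:,:,::-1])
    return d
def proj(d,p):
    T=np.linalg.inv(d['world_from_camera']);c=(T[:3,:3]@np.atleast_2d(p).T).T+T[:3,3]
    u=c@d['K'].T;return u[:,:2]/u[:,2:]
def atz(d,uv,z):
    T=d['world_from_camera'];r=T[:3,:3]@np.linalg.solve(d['K'],[uv[0],uv[1],1]);o=T[:3,3]
    return o+r*(z-o[2])/r[2]
E
python3 - <<'E'
from h import *
for n in('scene','top'):
    d=grab(n,n+'0');print(n,d['K'].round(1).tolist(),d['world_from_camera'].round(3).tolist())
print(ctrl.get_state())
a=[cv2.imread(f'pics/{n}0.png') for n in('scene','top')]
E
```

```text
scene [[369.2, 0.0, 252.4], [0.0, 369.2, 187.6], [0.0, 0.0, 1.0]] [[-0.234, 0.582, -0.779, 1.373], [0.972, 0.132, -0.194, 0.163], [-0.01, -0.803, -0.596, 0.718], [0.0, 0.0, 0.0, 1.0]]
top [[416.6, 0.0, 263.8], [0.0, 416.6, 196.0], [0.0, 0.0, 1.0]] [[0.01, -0.997, 0.081, 0.46], [-1.0, -0.009, 0.007, -0.006], [-0.007, -0.081, -0.997, 1.563], [0.0, 0.0, 0.0, 1.0]]
{'time': 0.1, 'joint_positions': array([-1.21591323,  0.32178193, -0.0700599 ,  1.45157123,  0.02264079,
        1.37079823, -0.05689037]), 'qd': array([-0.00155157, -0.00055941, -0.00019984, -0.00235562,  0.00079888,
        0.00032896, -0.00054055]), 'joint_torque': array([-6.89396966e-04, -4.92572844e+01, -4.05968344e-01, -3.13399780e+01,
       -6.41993224e-02,  3.94732424e-02,  7.44869340e-05]), 'position': array([0.21716249, 0.61215681, 0.24354005]), 'tool_rot': array([-5.32652169e-01, -3.09594438e+00,  2.77326874e-03]), 'ft_force': array([ 0.31237433, -0.22429778, -0.07984779]), 'torque': array([-0.01142142,  0.01198928,  0.00107719]), 'grip_width': 0.9978306765795117}
```

View pics/scene0.png

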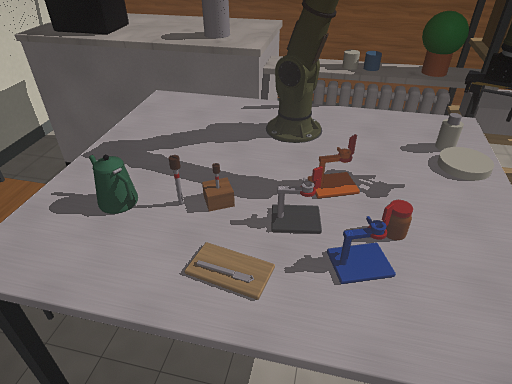

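View pics/top0.png

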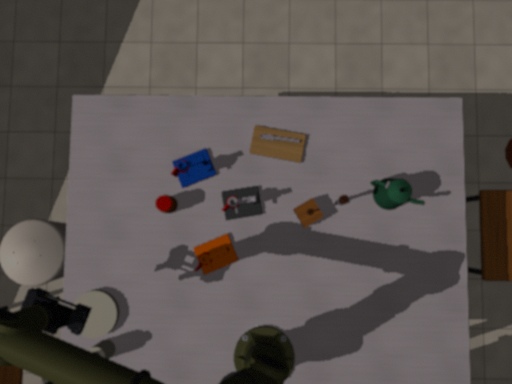

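Stem candidates are the small one in the block (scene 216,172; top 311,211) and a taller free-standing one (scene 177,180; top 345,199). The small one in the block is meant. Stand candidates are steel (scene 296,205; top 242,203), orange (335,175) and blue (360,250), and I take the steel one. I'll check both choices in one close crop.

```bash
python3 - <<'E'
import cv2,numpy as np
s=cv2.imread('pics/scene0.png');t=cv2.imread('pics/top0.png')
a=cv2.resize(s[145:245,160:335],None,fx=4.5,fy=4.5,interpolation=cv2.INTER_CUBIC)[:, :787]
# top crop with brightness
b=cv2.resize(t[180:230,215:355],None,fx=5.6,fy=5.6,interpolation=cv2.INTER_CUBIC)[:, :787]
b=np.pad(b,((0,0),(0,max(0,787-b.shape[1])),(0,0)))[:150+200]
o=np.vstack([a,b[:,:787]]);o=cv2.resize(o,(800,int(o.shape[0]*800/787)))
print(o.shape)
o=np.clip(o*1.3,0,255).astype('uint8')
a=cv2.resize(o,None,fx=.82,fy=.82);print(a.shape);cv2.imwrite('pics/c1.png',a)
E
```

```text
(742, 800, 3)
(608, 656, 3)
```

View pics/c1.png

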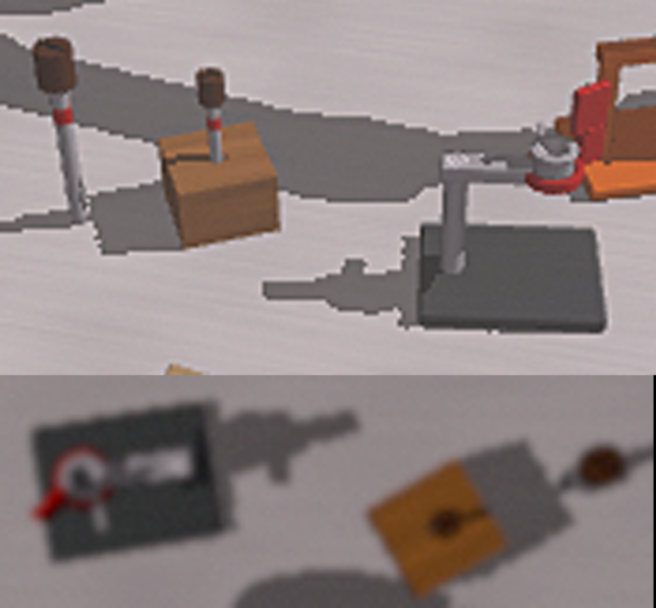

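The crop shows the small stem in the oak block (top about 310.4,211.5). The steel stand has its collar at top (232.6,201.6), with the red fin pointing down-left in the open position. Next I fit poses from both views.

```bash
cat >> h.py <<'E'
def rz(a): return np.array([[np.cos(a),-np.sin(a),0],[np.sin(a),np.cos(a),0],[0,0,1]])
E
python3 - <<'E'
from h import *
from scipy.optimize import least_squares
S=grab('scene','s1');T=grab('top','t1')
ts=lambda x,y:(215+x/4.667-.4,180+(y-375)/4.667-.4)
ss=lambda x,y:(160+x/3.75-.4,145+y/3.75-.4)
def tri(pt,ps):
    f=lambda p:np.r_[proj(T,p)[0]-pt,proj(S,p)[0]-ps]
    r=least_squares(f,[.5,0,.1]);return r.x.round(4),r.fun.round(2)
print('head',tri(ts(445,522),ss(210,88)))
print('head top z.122',atz(T,ts(445,522),.128),atz(S,ss(210,88),.122))
print('rim',tri(ts(82,476),ss(555,145)),atz(T,ts(82,476),.13),atz(S,ss(555,145),.13))
X=np.array([[-55,45,14],[55,45,14],[55,-95,14],[-55,-95,14],[0,0,130]])/1e3
pt=np.array([ts(55,560),ts(32,430),ts(205,402),ts(232,528),ts(82,476)])
f=lambda q:(proj(T,X@rz(q[2]).T+[q[0],q[1],0])-pt).ravel()
r=least_squares(f,[.5,.08,.1]);print('stand',r.x,r.fun.round(1))
X2=np.array([[-40,40,55],[40,40,55],[40,-40,55],[-40,-40,55]])/1e3
p2=np.array([ts(420,597),ts(370,513),ts(460,460),ts(505,550)])
f=lambda q:(proj(T,X2@rz(q[2]).T+[q[0],q[1],0])-p2).ravel()
r2=least_squares(f,[.45,-.1,.4]);print('rest',r2.x,r2.fun.round(1))
# red pixels near collar in top
im=T['image'].astype(int);m=(im[...,0]-im[...,1]>50)&(im[...,0]-im[...,2]>40)
v,u=np.nonzero(m[180:230,210:250]);P=[atz(T,(a+210,b+180),.15)[:2] for a,b in zip(u,v)]
c=r.x[:2]
for p in P:
    d=p-c
    if np.hypot(*d)>.024:print((np.hypot(*d)*1e3).round(),np.degrees(np.arctan2(d[1],d[0])).round(),end='; ')
print('yaw',np.degrees(r.x[2]))
# overlays
o=[]
for d,(x0,y0,x1,y1) in((S,(190,150,340,240)),(T,(205,170,335,248))):
    k=5.2 if d is S else 6
    b=cv2.resize(d['image'][y0:y1,x0:x1,::-1],None,fx=k,fy=k,interpolation=cv2.INTER_CUBIC)
    b=np.clip(b*1.4,0,255).astype('uint8')
    def pt_(p,c):
        for q in proj(d,p): cv2.circle(b,tuple(int(z) for z in ((q-[x0,y0]+.5)*k)),2,c,-1)
    W=lambda X:X@rz(r.x[2]).T+[r.x[0],r.x[1],0]
    pt_(W(X),(0,255,0))
    a=np.linspace(0,6.28,16);pt_(W(np.c_[.0185*np.cos(a),.0185*np.sin(a),0*a+.13]),(255,255,0))
    R=lambda X:X@rz(r2.x[2]).T+[r2.x[0],r2.x[1],0]
    pt_(R(X2),(0,255,0));pt_(R(np.array([[0,0,.1],[0,0,.134],[0,0,.055]])),(255,255,0))
    cv2.imwrite('pics/ov_%d.png'%(d is S),b);print(b.shape)
E
```

```text
head (array([ 0.5265, -0.1566,  0.1225]), array([ 0.3 , -0.09,  0.26,  0.01]))
head top z.122 [ 0.52597784 -0.1549589   0.128     ] [ 0.52592173 -0.15761258  0.122     ]
rim (array([0.5572, 0.1134, 0.1326]), array([-0.06,  0.01, -0.05, -0.  ])) [0.55739833 0.11339025 0.13      ] [0.55354089 0.11330706 0.13      ]
stand [0.55777359 0.10952304 0.18905167] [ 0.   0.7 -0.1 -0.4 -0.3 -1.1 -0.8  0.9  1.1 -0.1]
rest [ 0.52316084 -0.15769546  0.51468818] [-0.2  0.7 -0.3 -0.7 -0.4 -0.   0.9  0. ]
26.0 116.0; 30.0 119.0; 27.0 123.0; 24.0 127.0; 32.0 125.0; 29.0 128.0; 27.0 133.0; 24.0 138.0; 37.0 126.0; 34.0 129.0; 31.0 133.0; 29.0 138.0; 41.0 127.0; 39.0 130.0; 36.0 134.0; 34.0 138.0; 44.0 131.0; 41.0 134.0; 39.0 137.0; yaw 10.831863074513373
(468, 780, 3)
(468, 780, 3)
```

View pics/ov_1.png

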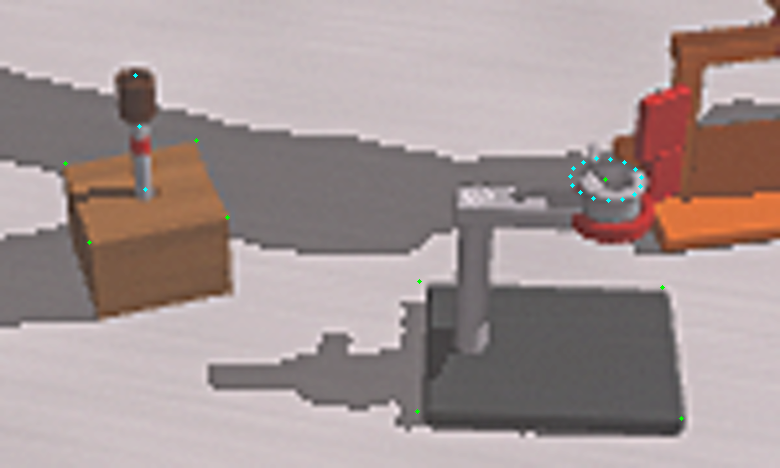

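View pics/ov_0.png

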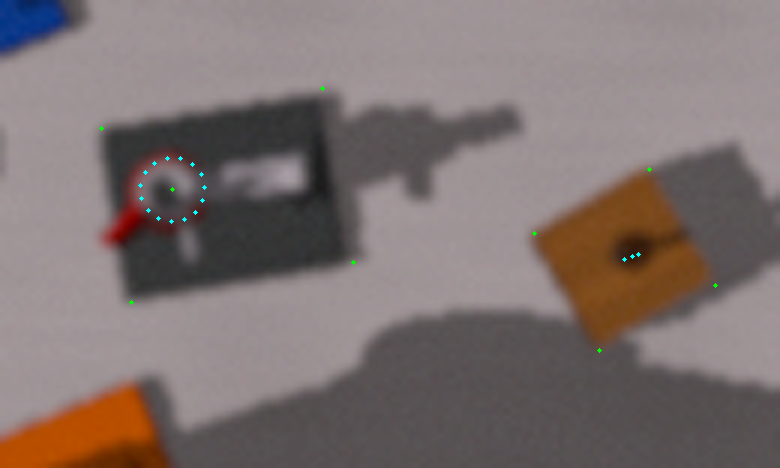

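```bash
cat >> h.py <<'E'
from scipy.spatial.transform import Rotation as Ro
def go(p,yaw,n):
    "per-row tool-frame fractions to reach p, jaw angle yaw (deg), tool down, turning first at zero shift"
    s=ctrl.get_state();R=Ro.from_rotvec(s['tool_rot'])
    y=np.radians(yaw);Y=np.array([np.cos(y),np.sin(y),0]);Z=np.array([0,0,-1.]);X=np.cross(Y,Z)
    G=Ro.from_matrix(np.c_[X,Y,Z]);w=np.degrees((R.inv()*G).as_rotvec())/4
    L=G.inv().apply(np.array(p)-s['position'])/.03
    print('turn total',w.round(2),'then linear/row after turning',(L/n).round(3),'x',n,'| pos',s['position'].round(4))
E
python3 - <<'E'
from h import *
go([.47,.25,.28],60,18)
E
```

```text
turn total [-0.02  0.    2.62] then linear/row after turning [-0.741 -0.347 -0.067] x 18 | pos [0.2172 0.6123 0.2439]
```

Request:
{"method": "move_arm", "body": {"deltas": [{"linear":[0,0,-0.5],"turn":[-0.01,0,0.87],"claw":0},{"linear":[0,0,-0.5],"turn":[-0.01,0,0.87],"claw":0},{"linear":[0,0,-0.2],"turn":[0,0,0.88],"claw":0},{"linear":[-0.78,-0.37,0],"turn":[0,0,0],"claw":0},{"linear":[-0.78,-0.37,0],"turn":[0,0,0],"claw":0},{"linear":[-0.78,-0.37,0],"turn":[0,0,0],"claw":0},{"linear":[-0.78,-0.37,0],"turn":[0,0,0],"claw":0},{"linear":[-0.78,-0.37,0],"turn":[0,0,0],"claw":0},{"linear":[-0.78,-0.37,0],"turn":[0,0,0],"claw":0},{"linear":[-0.78,-0.37,0],"turn":[0,0,0],"claw":0},{"linear":[-0.78,-0.37,0],"turn":[0,0,0],"claw":0},{"linear":[-0.78,-0.37,0],"turn":[0,0,0],"claw":0},{"linear":[-0.78,-0.37,0],"turn":[0,0,0],"claw":0},{"linear":[-0.78,-0.37,0],"turn":[0,0,0],"claw":0},{"linear":[-0.78,-0.37,0],"turn":[0,0,0],"claw":0},{"linear":[-0.78,-0.37,0],"turn":[0,0,0],"claw":0},{"linear":[-0.78,-0.37,0],"turn":[0,0,0],"claw":0},{"linear":[-0.78,-0.37,0],"turn":[0,0,0],"claw":0},{"linear":[-0.78,-0.37,0],"turn":[0,0,0],"claw":0}]}}

```text
time: 1.78
position: [0.4531, 0.2704, 0.2802]
tool_rot: [0.813, 3.034, 0.002]
ft_force: [1.0, 0.0, -0.2]
grip_width: 1.001
```

```bash
python3 - <<'E'
from h import *
go([.526,-.1565,.22],60,18)
E
```

```text
turn total [ 0.02 -0.    0.  ] then linear/row after turning [-0.512 -0.617  0.112] x 18 | pos [0.4531 0.2704 0.2802]
```

Request:
{"method": "move_arm", "body": {"deltas": [{"linear":[0,0,0],"turn":[0,0,0],"claw":0},{"linear":[-0.51,-0.62,0],"turn":[0,0,0],"claw":0},{"linear":[-0.51,-0.62,0],"turn":[0,0,0],"claw":0},{"linear":[-0.51,-0.62,0],"turn":[0,0,0],"claw":0},{"linear":[-0.51,-0.62,0],"turn":[0,0,0],"claw":0},{"linear":[-0.51,-0.62,0],"turn":[0,0,0],"claw":0},{"linear":[-0.51,-0.62,0],"turn":[0,0,0],"claw":0},{"linear":[-0.51,-0.62,0],"turn":[0,0,0],"claw":0},{"linear":[-0.51,-0.62,0],"turn":[0,0,0],"claw":0},{"linear":[-0.51,-0.62,0],"turn":[0,0,0],"claw":0},{"linear":[-0.51,-0.62,0],"turn":[0,0,0],"claw":0},{"linear":[-0.51,-0.62,0],"turn":[0,0,0],"claw":0},{"linear":[-0.51,-0.62,0],"turn":[0,0,0],"claw":0},{"linear":[-0.51,-0.62,0],"turn":[0,0,0],"claw":0},{"linear":[-0.51,-0.62,0.2],"turn":[0,0,0],"claw":0},{"linear":[-0.51,-0.62,0.4],"turn":[0,0,0],"claw":0},{"linear":[-0.51,-0.62,0.4],"turn":[0,0,0],"claw":0},{"linear":[-0.25,-0.3,0.5],"turn":[0,0,0],"claw":0},{"linear":[0,0,0.5],"turn":[0,0,0],"claw":0},{"linear":[0,0,0],"turn":[0,0,0],"claw":0}]}}

```text
time: 3.45
position: [0.516, -0.1204, 0.2169]
tool_rot: [-0.815, -3.029, -0.0]
ft_force: [0.1, 0.4, -0.1]
grip_width: 0.999
```

```bash
python3 - <<'E'
from h import *
S=grab('scene','s2')
go([.526,-.1565,.125],60,1)
p=ctrl.get_state()['position']
b=cv2.resize(S['image'][100:220,150:300,::-1],None,fx=5,fy=5,interpolation=cv2.INTER_CUBIC)
cv2.imwrite('pics/s2c.png',np.clip(b*1.3,0,255).astype('uint8'))
E
```

```text
turn total [ 0.   -0.05 -0.01] then linear/row after turning [-0.881 -0.911  3.113] x 1 | pos [ 0.5168 -0.1196  0.2184]
```

View pics/s2c.png

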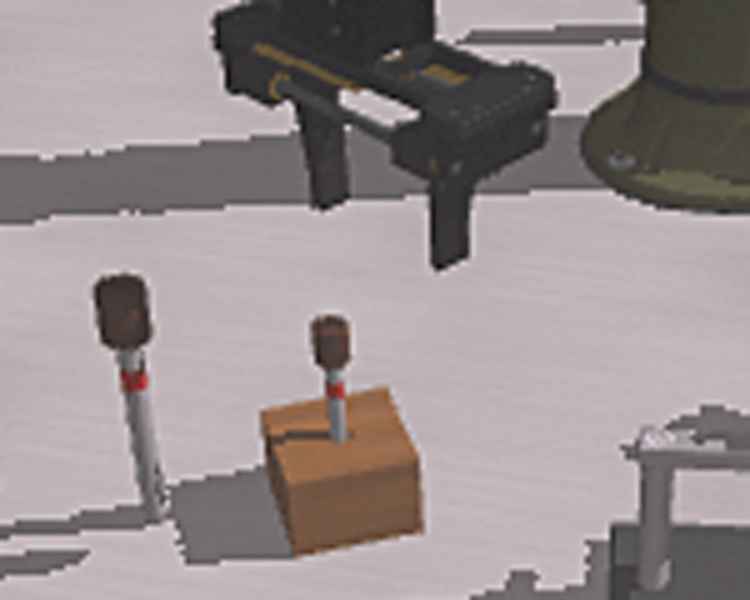

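Fingers are open and above the block, with tips at about (215,141) and (239,153) in scene pixels. The stem is undisturbed. I'll align horizontally first, then compare tips with the projection.

Request:
{"method": "move_arm", "body": {"deltas": [{"linear":[-0.44,-0.455,0.3],"turn":[0,-0.05,0],"claw":0},{"linear":[-0.44,-0.455,0.3],"turn":[0,0,0],"claw":0},{"linear":[0,0,0.3],"turn":[0,0,0],"claw":0},{"linear":[0,0,0],"turn":[0,0,0],"claw":0},{"linear":[0,0,0],"turn":[0,0,0],"claw":0},{"linear":[0,0,0],"turn":[0,0,0],"claw":0}]}}

```text
time: 4.0
position: [0.5277, -0.1554, 0.1935]
tool_rot: [0.809, 3.031, 0.002]
ft_force: [0.3, -0.5, 0.9]
grip_width: 1.002
```

```bash
python3 - <<'E'
from h import *
S=grab('scene','s3');T=grab('top','t3')
go([.526,-.1565,.125],60,1)
s=ctrl.get_state();p=s['position'];R=Ro.from_rotvec(s['tool_rot'])
b=cv2.resize(S['image'][110:210,170:290,::-1],None,fx=6,fy=6,interpolation=cv2.INTER_CUBIC)
b=np.clip(b*1.6,0,255).astype('uint8')
# projected tip corners: inner faces at +-43.5, +-9.5 x
P=[p+R.apply([x,y,.022]) for y in(-.0435,-.0585,.0435,.0585) for x in(-.0095,.0095)]+[p+R.apply([0,0,z]) for z in(.022,.04,.06)]
for q in proj(S,np.array(P)): cv2.circle(b,tuple(int(z) for z in ((q-[170,110]+.5)*6)),2,(0,255,0),-1)
cv2.imwrite('pics/s3c.png',b)
E
```

```text
turn total [0.04 0.06 0.02] then linear/row after turning [ 0.037 -0.052  2.287] x 1 | pos [ 0.5277 -0.1557  0.1936]
```

View pics/s3c.png

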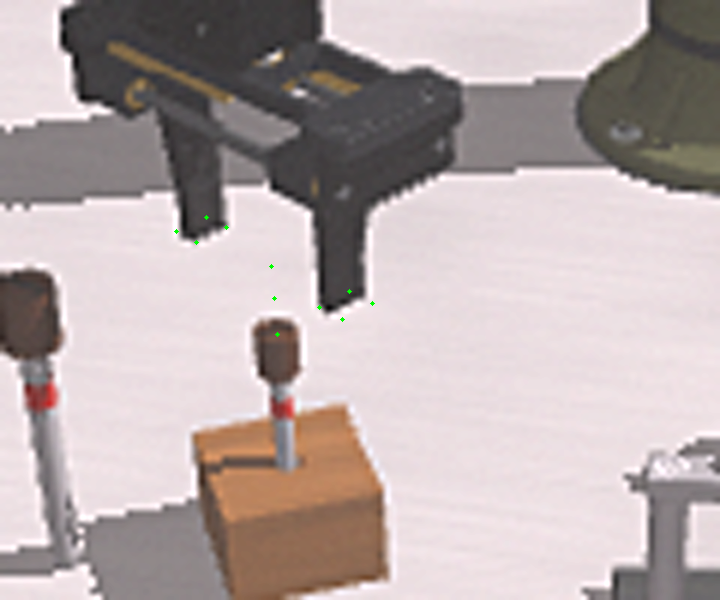

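The projected tips match the picture, and the tool axis meets the head at (275,330) in the crop. I'm descending and gripping.

Request:
{"method": "move_arm", "body": {"deltas": [{"linear":[0.04,-0.05,0.5],"turn":[0.04,0.06,0],"claw":0},{"linear":[0,0,0.5],"turn":[0,0,0],"claw":0},{"linear":[0,0,0.5],"turn":[0,0,0],"claw":0},{"linear":[0,0,0.5],"turn":[0,0,0],"claw":0},{"linear":[0,0,0.29],"turn":[0,0,0],"claw":0},{"linear":[0,0,0],"turn":[0,0,0],"claw":0},{"linear":[0,0,0],"turn":[0,0,0],"claw":0.4},{"linear":[0,0,0],"turn":[0,0,0],"claw":0.6},{"linear":[0,0,0],"turn":[0,0,0],"claw":0.7},{"linear":[0,0,0],"turn":[0,0,0],"claw":0.8},{"linear":[0,0,0],"turn":[0,0,0],"claw":1},{"linear":[0,0,0],"turn":[0,0,0],"claw":1},{"linear":[0,0,0],"turn":[0,0,0],"claw":1},{"linear":[0,0,0],"turn":[0,0,0],"claw":1},{"linear":[0,0,0],"turn":[0,0,0],"claw":1},{"linear":[0,0,0],"turn":[0,0,0],"claw":1}], "grip_force": 30}}

```text
time: 5.43
position: [0.5253, -0.1576, 0.1241]
tool_rot: [-0.813, -3.033, 0.002]
ft_force: [-0.0, 0.4, -0.3]
grip_width: 0.326
```

```bash
python3 - <<'E'
from h import *
go([.526,-.1565,.29],60,6)
s=ctrl.get_state();print(s['position'],s['ft_force'],s['torque'],s['grip_width'])
E
```

```text
turn total [-0.02 -0.01 -0.  ] then linear/row after turning [-0.     0.007 -0.922] x 6 | pos [ 0.5253 -0.1576  0.1241]
[ 0.52534388 -0.15761759  0.12407053] [-0.00828007  0.40963344 -0.25115064] [-0.02678746 -0.0032883  -0.03029306] 0.32581219947062123
```

Request:
{"method": "move_arm", "body": {"deltas": [{"linear":[0,0,0],"turn":[0,0,0],"claw":1},{"linear":[0,0,0],"turn":[0,0,0],"claw":1},{"linear":[0,0,0],"turn":[0,0,0],"claw":1},{"linear":[0,0,0],"turn":[0,0,0],"claw":1},{"linear":[0,0,0],"turn":[0,0,0],"claw":1},{"linear":[0,0,0],"turn":[0,0,0],"claw":1}]}}

```text
time: 5.93
position: [0.5254, -0.1576, 0.1241]
tool_rot: [-0.813, -3.033, 0.002]
ft_force: [0.3, -0.2, -0.6]
grip_width: 0.243
```

Gripped at 21 mm with the TCP at z = 0.1241, so the target TCP height in the collar is 0.164. Lifting now.

Request:
{"method": "move_arm", "body": {"deltas": [{"linear":[0,0,-0.4],"turn":[0,0,0],"claw":1},{"linear":[0,0,-0.8],"turn":[0,0,0],"claw":1},{"linear":[0,0,-0.9],"turn":[0,0,0],"claw":1},{"linear":[0,0,-0.9],"turn":[0,0,0],"claw":1},{"linear":[0,0,-0.9],"turn":[0,0,0],"claw":1},{"linear":[0,0,-0.9],"turn":[0,0,0],"claw":1},{"linear":[0,0,-0.7],"turn":[0,0,0],"claw":1},{"linear":[0,0,0],"turn":[0,0,0],"claw":1},{"linear":[0,0,0],"turn":[0,0,0],"claw":1}]}}

```text
time: 6.68
position: [0.526, -0.1579, 0.2907]
tool_rot: [0.813, 3.033, -0.001]
ft_force: [-0.7, -0.2, -1.9]
grip_width: 0.244
```

```bash
python3 - <<'E'
from h import *
go([.557,.113,.295],60,14)
E
```

```text
turn total [ 0.    0.02 -0.01] then linear/row after turning [ 0.259  0.595 -0.01 ] x 14 | pos [ 0.526  -0.1579  0.2907]
```

Request:
{"method": "move_arm", "body": {"deltas": [{"linear":[0.13,0.3,-0.02],"turn":[0,0,0],"claw":1},{"linear":[0.26,0.595,-0.01],"turn":[0,0,0],"claw":1},{"linear":[0.26,0.595,-0.01],"turn":[0,0,0],"claw":1},{"linear":[0.26,0.595,-0.01],"turn":[0,0,0],"claw":1},{"linear":[0.26,0.595,-0.01],"turn":[0,0,0],"claw":1},{"linear":[0.26,0.595,-0.01],"turn":[0,0,0],"claw":1},{"linear":[0.26,0.595,-0.01],"turn":[0,0,0],"claw":1},{"linear":[0.26,0.595,-0.01],"turn":[0,0,0],"claw":1},{"linear":[0.26,0.595,-0.01],"turn":[0,0,0],"claw":1},{"linear":[0.26,0.595,-0.01],"turn":[0,0,0],"claw":1},{"linear":[0.26,0.595,-0.01],"turn":[0,0,0],"claw":1},{"linear":[0.26,0.595,-0.01],"turn":[0,0,0],"claw":1},{"linear":[0.26,0.595,-0.01],"turn":[0,0,0],"claw":1},{"linear":[0.26,0.595,-0.01],"turn":[0,0,0],"claw":1},{"linear":[0.13,0.3,0],"turn":[0,0,0],"claw":1},{"linear":[0,0,0],"turn":[0,0,0],"claw":1},{"linear":[0,0,0],"turn":[0,0,0],"claw":1},{"linear":[0,0,0],"turn":[0,0,0],"claw":1}]}}

```text
time: 8.18
position: [0.5559, 0.112, 0.2929]
tool_rot: [-0.816, -3.032, 0.004]
ft_force: [0.3, -1.0, 0.1]
grip_width: 0.241
```

```bash
python3 - <<'E'
from h import *
S=grab('scene','s4')
go([.557,.113,.195],60,1)
s=ctrl.get_state();p=s['position'];R=Ro.from_rotvec(s['tool_rot'])
x0,y0=265,95;k=7
b=cv2.resize(S['image'][y0:y0+85,x0:x0+85,::-1],None,fx=k,fy=k,interpolation=cv2.INTER_CUBIC)
b=np.clip(b*1.5,0,255).astype('uint8')
def pt(P,c):
    for q in proj(S,np.array(P)): cv2.circle(b,tuple(int(z) for z in ((q-[x0,y0]+.5)*k)),2,c,-1)
pt([p+R.apply([0,0,z]) for z in(.015,.035,.115)],(0,255,0))
pt([[.557,.113,.13]],(255,0,255))
a=np.linspace(0,6.28,24);pt(np.c_[.557+.0185*np.cos(a),.113+.0185*np.sin(a),0*a+.13],(255,255,0))
cv2.imwrite('pics/s4c.png',b)
E
```

```text
turn total [-0.03 -0.01 -0.04] then linear/row after turning [-0.01   0.051  3.272] x 1 | pos [0.556  0.1118 0.2932]
```

View pics/s4c.png

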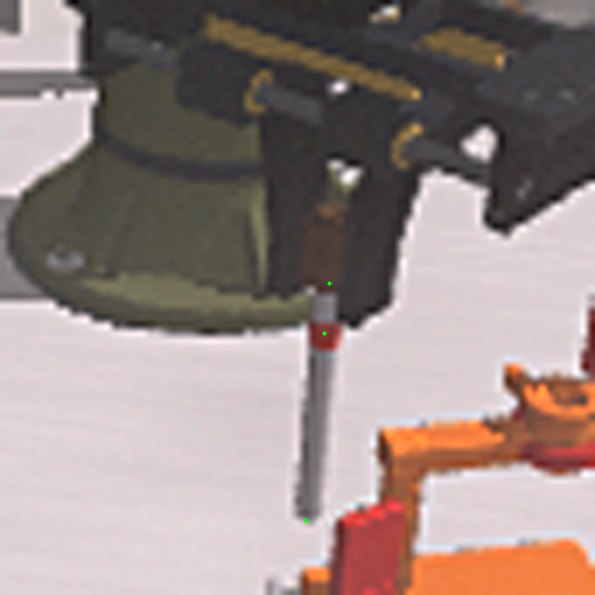

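The stem hangs straight, and its foot and band match the projection (foot 308,518 and band 325,335 in the crop). I'm descending to the collar mouth.

Request:
{"method": "move_arm", "body": {"deltas": [{"linear":[0.0,0.04,0.3],"turn":[-0.03,0,-0.04],"claw":1},{"linear":[0,0,0.4],"turn":[0,0,0],"claw":1},{"linear":[0,0,0.4],"turn":[0,0,0],"claw":1},{"linear":[0,0,0.3],"turn":[0,0,0],"claw":1},{"linear":[0,0,0.2],"turn":[0,0,0],"claw":1},{"linear":[0,0,0.1],"turn":[0,0,0],"claw":1},{"linear":[0,0,0],"turn":[0,0,0],"claw":1},{"linear":[0,0,0],"turn":[0,0,0],"claw":1}]}}

```text
time: 8.9
position: [0.5567, 0.1148, 0.2424]
tool_rot: [-0.809, -3.035, -0.001]
ft_force: [0.2, -0.2, -0.9]
grip_width: 0.239
```

```bash
python3 - <<'E'
from h import *
S=grab('scene','s5')
go([.556,.113,.164],60,1)
s=ctrl.get_state();p=s['position'];R=Ro.from_rotvec(s['tool_rot'])
x0,y0=265,125;k=7
b=cv2.resize(S['image'][y0:y0+85,x0:x0+85,::-1],None,fx=k,fy=k,interpolation=cv2.INTER_CUBIC)
b=np.clip(b*1.5,0,255).astype('uint8')
def pt(P,c):
    for q in proj(S,np.array(P)): cv2.circle(b,tuple(int(z) for z in ((q-[x0,y0]+.5)*k)),1,c,-1)
a=np.linspace(0,6.28,24);pt(np.c_[.556+.0185*np.cos(a),.113+.0185*np.sin(a),0*a+.13],(255,255,0))
cv2.imwrite('pics/s5c.png',b)
E
```

```text
turn total [ 0.02 -0.    0.04] then linear/row after turning [-0.003 -0.068  2.626] x 1 | pos [0.5569 0.1148 0.2428]
```

View pics/s5c.png

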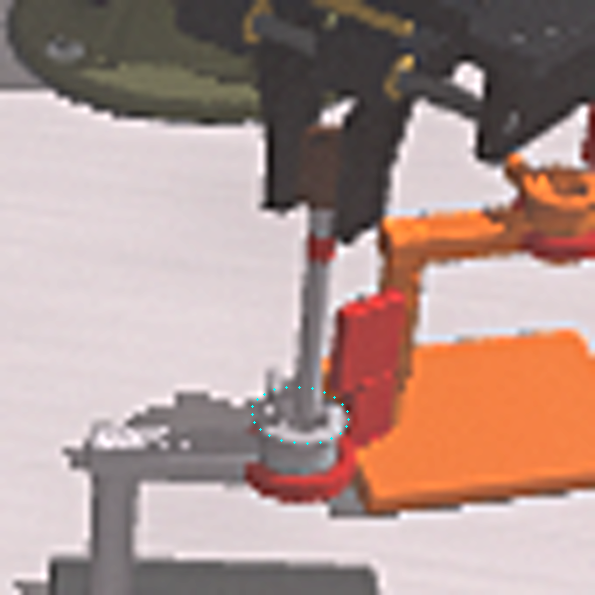

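The rim is centred at about (303,417) in the crop and the foot enters at about (310,418), roughly 2–3 mm too far +y. I'm correcting by 2 mm and descending gently.

Request:
{"method": "move_arm", "body": {"deltas": [{"linear":[0,-0.07,0],"turn":[0.02,0,0.04],"claw":1},{"linear":[0,0,0],"turn":[0,0,0],"claw":1},{"linear":[0,0,0.12],"turn":[0,0,0],"claw":1},{"linear":[0,0,0.12],"turn":[0,0,0],"claw":1},{"linear":[0,0,0.12],"turn":[0,0,0],"claw":1},{"linear":[0,0,0.12],"turn":[0,0,0],"claw":1},{"linear":[0,0,0],"turn":[0,0,0],"claw":1},{"linear":[0,0,0],"turn":[0,0,0],"claw":1}]}}

```text
time: 9.62
position: [0.5553, 0.1129, 0.2275]
tool_rot: [-0.813, -3.033, 0.001]
ft_force: [0.6, -0.2, -0.8]
grip_width: 0.238
```

Request:
{"method": "move_arm", "body": {"deltas": [{"linear":[0,0,0.2],"turn":[0,0,0],"claw":1},{"linear":[0,0,0.25],"turn":[0,0,0],"claw":1},{"linear":[0,0,0.25],"turn":[0,0,0],"claw":1},{"linear":[0,0,0.25],"turn":[0,0,0],"claw":1},{"linear":[0,0,0],"turn":[0,0,0],"claw":1},{"linear":[0,0,0],"turn":[0,0,0],"claw":1}]}}

```text
time: 10.12
position: [0.5551, 0.1128, 0.1986]
tool_rot: [-0.813, -3.032, 0.002]
ft_force: [0.8, 0.0, -0.5]
grip_width: 0.239
```

Request:
{"method": "move_arm", "body": {"deltas": [{"linear":[0,0,0.2],"turn":[0,0,0],"claw":1},{"linear":[0,0,0.25],"turn":[0,0,0],"claw":1},{"linear":[0,0,0.25],"turn":[0,0,0],"claw":1},{"linear":[0,0,0.25],"turn":[0,0,0],"claw":1},{"linear":[0,0,0.2],"turn":[0,0,0],"claw":1},{"linear":[0,0,0],"turn":[0,0,0],"claw":1},{"linear":[0,0,0],"turn":[0,0,0],"claw":1},{"linear":[0,0,0],"turn":[0,0,0],"claw":1}]}}

```text
time: 10.78
position: [0.5556, 0.1129, 0.1651]
tool_rot: [-0.813, -3.034, 0.001]
ft_force: [0.5, -0.6, -0.8]
grip_width: 0.244
```

```bash
python3 - <<'E'
from h import *
S=grab('scene','s6')
go([.5552,.1128,.164],60,1)
s=ctrl.get_state();print(s['ft_force'],s['joint_positions'].round(2))
x0,y0=265,125;k=7
b=cv2.resize(S['image'][y0:y0+85,x0:x0+85,::-1],None,fx=k,fy=k,interpolation=cv2.INTER_CUBIC)
cv2.imwrite('pics/s6c.png',np.clip(b*1.7,0,255).astype('uint8'))
E
```

```text
turn total [-0.01 -0.01 -0.  ] then linear/row after turning [ 0.012 -0.01   0.042] x 1 | pos [0.5557 0.1129 0.1653]
[ 0.57461755  0.33720833 -1.25685272] [-0.65  0.21  0.46  1.78 -0.1   1.18  0.88]
```

View pics/s6c.png

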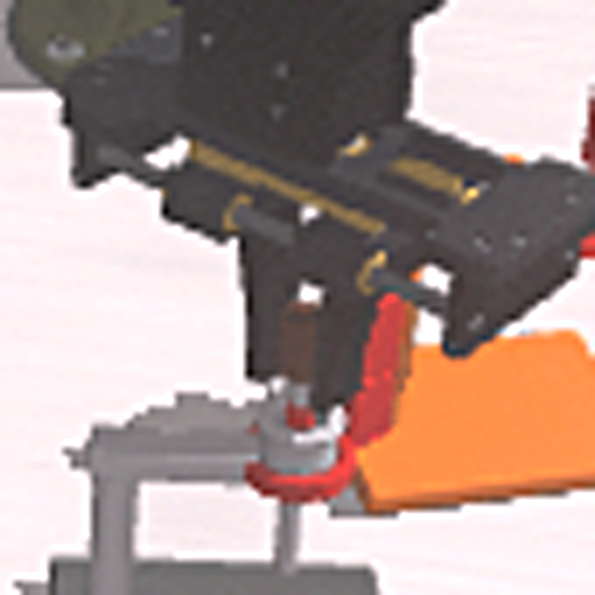

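The stem is through the collar with the red band at the rim (300,415), and the fin is clear to the right (380,360). I'm trimming 1.2 mm down, holding, then starting the swing.

Request:
{"method": "move_arm", "body": {"deltas": [{"linear":[0.01,-0.01,0.04],"turn":[0,0,0],"claw":1},{"linear":[0,0,0],"turn":[0,0,0],"claw":1},{"linear":[0,0,0],"turn":[0,0,0],"claw":1},{"linear":[0,0,0],"turn":[0,0,0],"claw":1},{"linear":[0,0,0],"turn":[0,0,0],"claw":1},{"linear":[0,0,0],"turn":[0,0,-0.5],"claw":1},{"linear":[0,0,0],"turn":[0,0,-0.7],"claw":1},{"linear":[0,0,0],"turn":[0,0,-0.7],"claw":1},{"linear":[0,0,0],"turn":[0,0,-0.7],"claw":1},{"linear":[0,0,0],"turn":[0,0,-0.7],"claw":1},{"linear":[0,0,0],"turn":[0,0,-0.7],"claw":1},{"linear":[0,0,0],"turn":[0,0,-0.7],"claw":1},{"linear":[0,0,0],"turn":[0,0,-0.7],"claw":1},{"linear":[0,0,0],"turn":[0,0,-0.7],"claw":1},{"linear":[0,0,0],"turn":[0,0,-0.7],"claw":1},{"linear":[0,0,0],"turn":[0,0,-0.7],"claw":1},{"linear":[0,0,0],"turn":[0,0,0],"claw":1},{"linear":[0,0,0],"turn":[0,0,0],"claw":1}]}}

```text
time: 12.33
position: [0.556, 0.1131, 0.164]
tool_rot: [0.002, 3.14, 0.001]
ft_force: [2.8, 1.3, -3.1]
grip_width: 0.241
```

```bash
python3 - <<'E'
from h import *
go([.5555,.1129,.164],140,1)
s=ctrl.get_state();print(s['ft_force'],s['torque'],s['joint_positions'].round(2))
E
```

```text
turn total [ -0.     0.02 -12.52] then linear/row after turning [ 0.017  0.009 -0.   ] x 1 | pos [0.556  0.1131 0.164 ]
[ 2.76532251  1.25817081 -3.08326991] [ 0.2423926  -0.84393271 -0.0320309 ] [-0.6   0.2   0.4   1.78 -0.09  1.17  1.39]
```

Request:
{"method": "move_arm", "body": {"deltas": [{"linear":[0,0,0],"turn":[0,0,-0.7],"claw":1},{"linear":[0,0,0],"turn":[0,0,-0.7],"claw":1},{"linear":[0,0,0],"turn":[0,0,-0.7],"claw":1},{"linear":[0,0,0],"turn":[0,0,-0.7],"claw":1},{"linear":[0,0,0],"turn":[0,0,-0.7],"claw":1},{"linear":[0,0,0],"turn":[0,0,-0.7],"claw":1},{"linear":[0,0,0],"turn":[0,0,-0.7],"claw":1},{"linear":[0,0,0],"turn":[0,0,-0.7],"claw":1},{"linear":[0,0,0],"turn":[0,0,-0.7],"claw":1},{"linear":[0,0,0],"turn":[0,0,-0.7],"claw":1},{"linear":[0,0,0],"turn":[0,0,-0.7],"claw":1},{"linear":[0,0,0],"turn":[0,0,-0.7],"claw":1},{"linear":[0,0,0],"turn":[0,0,-0.7],"claw":1},{"linear":[0,0,0],"turn":[0,0,0],"claw":1},{"linear":[0,0,0],"turn":[0,0,0],"claw":1}]}}

```text
time: 13.58
position: [0.5564, 0.1134, 0.1641]
tool_rot: [-0.979, 2.983, 0.0]
ft_force: [5.7, 2.0, -3.7]
grip_width: 0.238
```

```bash
python3 - <<'E'
from h import *
go([.5555,.1129,.164],140,1)
s=ctrl.get_state();print(s['ft_force'],s['torque'],s['joint_positions'].round(2))
S=grab('scene','s7');T=grab('top','t7')
x0,y0=265,125;k=7
b=cv2.resize(S['image'][y0:y0+85,x0:x0+85,::-1],None,fx=k,fy=k,interpolation=cv2.INTER_CUBIC)
cv2.imwrite('pics/s7c.png',np.clip(b*1.7,0,255).astype('uint8'))
E
```

```text
turn total [-0.01  0.03 -3.42] then linear/row after turning [0.032 0.013 0.002] x 1 | pos [0.5564 0.1134 0.1641]
[ 5.69264236  1.9594601  -3.69582972] [ 0.46739591 -1.18075655 -0.08266378] [-0.55  0.2   0.34  1.78 -0.07  1.17  2.02]
```

View pics/s7c.png

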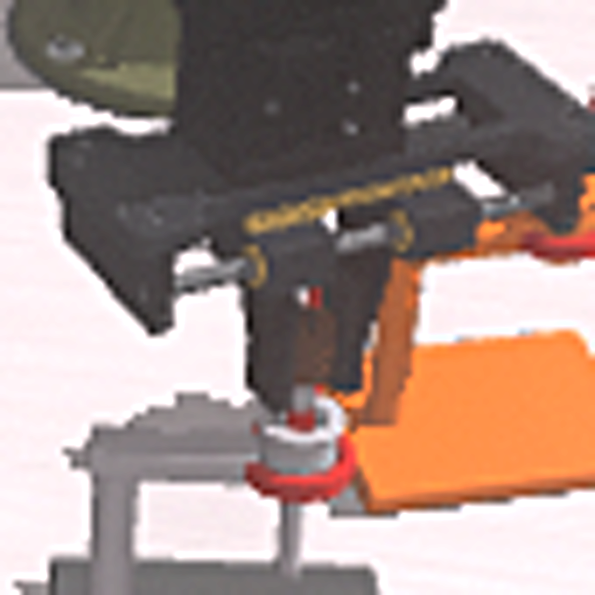

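Request:
{"method": "move_arm", "body": {"deltas": [{"linear":[0,0,0],"turn":[0,0,-0.6],"claw":1},{"linear":[0,0,0],"turn":[0,0,-0.6],"claw":1},{"linear":[0,0,0],"turn":[0,0,-0.6],"claw":1},{"linear":[0,0,0],"turn":[0,0,-0.6],"claw":1},{"linear":[0,0,0],"turn":[0,0,-0.6],"claw":1},{"linear":[0,0,0],"turn":[0,0,0],"claw":1},{"linear":[0,0,0],"turn":[0,0,0],"claw":1}]}}

```text
time: 14.27
position: [0.5565, 0.1139, 0.1641]
tool_rot: [-1.285, 2.864, 0.001]
ft_force: [6.3, 2.2, -4.9]
grip_width: 0.239
```

```bash
python3 - <<'E'
from h import *
go([.5555,.1129,.164],150,1)
s=ctrl.get_state();print(s['ft_force'],s['torque'],s['joint_positions'].round(2))
E
```

```text
turn total [-0.02  0.04 -2.91] then linear/row after turning [0.045 0.012 0.002] x 1 | pos [0.5565 0.1139 0.1641]
[ 6.3253166   2.2451144  -4.90925732] [ 0.64240544 -1.27133244 -0.06973522] [-0.53  0.2   0.32  1.78 -0.07  1.17  2.22]
```

Request:
{"method": "move_arm", "body": {"deltas": [{"linear":[0,0,0],"turn":[0,0,-0.5],"claw":1},{"linear":[0,0,0],"turn":[0,0,-0.5],"claw":1},{"linear":[0,0,0],"turn":[0,0,-0.5],"claw":1},{"linear":[0,0,0],"turn":[0,0,0],"claw":1},{"linear":[0,0,0],"turn":[0,0,0],"claw":1}]}}

```text
time: 14.68
position: [0.5566, 0.115, 0.1641]
tool_rot: [-1.434, 2.791, 0.002]
ft_force: [6.1, 4.2, -4.6]
grip_width: 0.239
```

```bash
python3 - <<'E'
from h import *
go([.5555,.1129,.164],150,1)
s=ctrl.get_state();print(s['ft_force'],s['torque'],s['joint_positions'].round(2))
S=grab('scene','s8');T=grab('top','t8')
b=cv2.resize(T['image'][150:250,180:300,::-1],None,fx=4,fy=4,interpolation=cv2.INTER_CUBIC)
a=cv2.resize(S['image'][155:215,275:335,::-1],None,fx=5,fy=5,interpolation=cv2.INTER_CUBIC)
o=np.zeros((400,780,3),'uint8');o[:400,:480]=b;o[:300,480:]=a
cv2.imwrite('pics/s8c.png',np.clip(o*1.6,0,255).astype('uint8'))
E
```

```text
turn total [-0.01  0.06 -1.4 ] then linear/row after turning [ 0.079 -0.005  0.005] x 1 | pos [0.5566 0.115  0.1641]
[ 6.07581445  4.22105718 -4.58499719] [ 0.99932342 -1.38066253 -0.08870129] [-0.52  0.2   0.31  1.78 -0.07  1.17  2.33]
```

View pics/s8c.png

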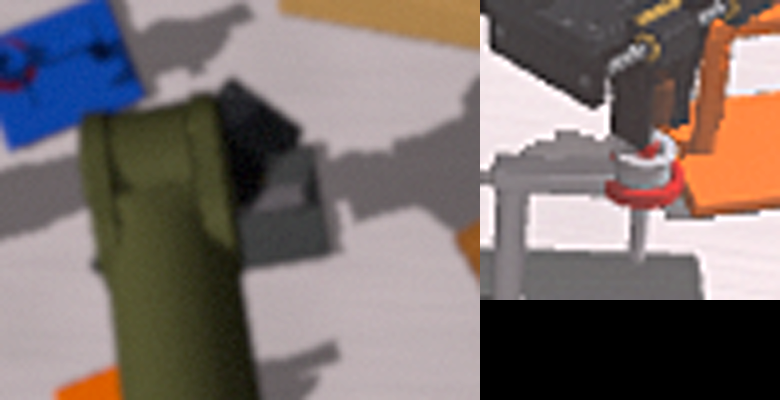

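The top view is blocked by the arm, and the scene view shows the stem through the collar with the band at the rim. The +y force and displacement rose sharply in the last step, which suggests the stop. I'll test that with a small extra turn.

Request:
{"method": "move_arm", "body": {"deltas": [{"linear":[0,0,0],"turn":[0,0,-0.6],"claw":1},{"linear":[0,0,0],"turn":[0,0,0],"claw":1},{"linear":[0,0,0],"turn":[0,0,0],"claw":1},{"linear":[0,0,0],"turn":[0,0,0],"claw":1}]}}

```text
time: 15.12
position: [0.5566, 0.1155, 0.1641]
tool_rot: [-1.492, 2.76, 0.002]
ft_force: [5.7, 5.7, -4.7]
grip_width: 0.24
```

```bash
python3 - <<'E'
from h import *
go([.5555,.1129,.164],150,1)
s=ctrl.get_state();print(s['ft_force'],s['torque'],s['joint_positions'].round(2))
S=grab('scene','s9')
# red pixels above the rim line in scene: where is the fin visible?
for n in ('s6','s7','s8','s9'):
    im=cv2.imread(f'pics/{n}.png').astype(int)[150:200,285:345]
    m=(im[...,2]-im[...,1]>45)&(im[...,2]-im[...,0]>45)&(im[...,1]-im[...,0]<25)
    v,u=np.nonzero(m);print(n,[(int(a)+285,int(b)+150) for a,b in zip(u,v) if b+150<183])
W=np.array([.556,.113,.13])
for q in(.7,.85,1.): 
    a=np.pi-1+q+.18;d=np.array([np.cos(a),np.sin(a),0])
    print(q,proj(S,[W+.045*d+[0,0,.042],W+.015*d+[0,0,.042],W+.045*d+[0,0,.004]]).round(1).tolist())
E
```

```text
turn total [-0.01  0.06 -0.8 ] then linear/row after turning [ 0.093 -0.013  0.004] x 1 | pos [0.5566 0.1155 0.1641]
[ 5.66007057  5.71962803 -4.74769829] [ 1.2299775  -1.42429591 -0.11145084] [-0.52  0.2   0.3   1.78 -0.07  1.17  2.37]
s6 [(320, 167), (321, 167), (319, 168), (320, 168), (321, 168), (322, 168), (319, 169), (320, 169), (321, 169), (322, 169), (319, 170), (320, 170), (321, 170), (322, 170), (318, 171), (319, 171), (320, 171), (321, 171), (322, 171), (318, 172), (319, 172), (320, 172), (321, 172), (322, 172), (318, 173), (319, 173), (320, 173), (321, 173), (322, 173), (317, 174), (318, 174), (319, 174), (320, 174), (321, 174), (317, 175), (318, 175), (319, 175), (320, 175), (321, 175), (323, 175), (317, 176), (318, 176), (319, 176), (320, 176), (321, 176), (323, 176), (317, 177), (318, 177), (319, 177), (320, 177), (321, 177), (323, 177), (317, 178), (318, 178), (319, 178), (320, 178), (317, 179), (318, 179), (319, 179), (320, 179), (321, 179), (317, 180), (318, 180), (319, 180), (320, 180), (321, 180), (316, 181), (317, 181), (318, 181), (319, 181), (320, 181), (321, 1
[... 1192 characters left out ...]
 (342, 151), (344, 152), (340, 157), (336, 158), (340, 158), (333, 159), (342, 159), (343, 159), (344, 159), (328, 160), (330, 160), (331, 160), (332, 160), (333, 160), (335, 160), (336, 160), (337, 160), (338, 160), (339, 160), (342, 160), (343, 160), (344, 160), (322, 161), (323, 161), (325, 161), (341, 161), (342, 161), (343, 161), (344, 161), (323, 163), (324, 165), (324, 167), (322, 168), (324, 168), (322, 169), (323, 169), (322, 172), (322, 173), (321, 174), (323, 175), (322, 176), (323, 176), (323, 177), (312, 181), (321, 182)]
0.7 [[312.5, 162.2], [310.0, 167.9], [311.3, 173.7]]
0.85 [[310.0, 161.8], [309.1, 167.8], [308.9, 173.3]]
1.0 [[307.5, 161.7], [308.3, 167.7], [306.5, 173.1]]
```

At a finger angle of 126° the fin showed at (310,167), which corresponds to q ≈ 0.8. The 18–20° turned since then brings it to the stop, and the last turn only displaced the TCP against it. I'll ease back about 4°, since the lever stays where left, to recentre the stem, then check.

Request:
{"method": "move_arm", "body": {"deltas": [{"linear":[0,0,0],"turn":[0,0,0.5],"claw":1},{"linear":[0,0,0],"turn":[0,0,0.5],"claw":1},{"linear":[0,0,0],"turn":[0,0,0],"claw":1},{"linear":[0,0,0],"turn":[0,0,0],"claw":1},{"linear":[0,0,0],"turn":[0,0,0],"claw":1},{"linear":[0,0,0],"turn":[0,0,0],"claw":1}]}}

```text
time: 15.67
position: [0.5565, 0.1147, 0.1641]
tool_rot: [-1.395, 2.811, 0.002]
ft_force: [5.5, 4.0, -5.1]
grip_width: 0.24
```

```bash
python3 - <<'E'
from h import *
go([.5555,.1129,.164],140,1)
s=ctrl.get_state();print(s['ft_force'],s['torque'],s['grip_width'])
S=grab('scene','s10')
a=cv2.resize(S['image'][150:215,270:345,::-1],None,fx=8,fy=8,interpolation=cv2.INTER_CUBIC)
cv2.imwrite('pics/s10c.png',np.clip(a*1.7,0,255).astype('uint8'))
E
```

```text
turn total [-0.01  0.05  0.69] then linear/row after turning [ 0.067 -0.013  0.003] x 1 | pos [0.5565 0.1147 0.1641]
[ 5.537405    3.97185675 -5.09766537] [ 0.95908856 -1.30575371 -0.12252713] 0.24019088738880182
```

```bash
python3 - <<'E'
from h import *
for n,z in (('s6',.130),('s8',.129),('s10',.129)):
    if n=='s10': 
        d=grab('scene','s10')
    im=cv2.imread(f'pics/{n}.png').astype(int)[170:194,298:318]
    r=im[...,2]-np.maximum(im[...,1],im[...,0])
    print(n);print(r[5:22,4:16])
for z in(.124,.129,.134,.141,.13):print(z,proj(d,[.5562,.114,z]).round(1))
E
```

```text
s6
[[  3   4   8  11  10  11  12  13   3   4   6   6]
 [  2   4   7  10  11  11  12  10   4   5   6   5]
 [  4   4   6  12  12  12  13   9   4   5   6   4]
 [  3   5   3  12  13  12  13   9   4   5   6   4]
 [  3   1   2   2   8  10  12   7   5   6   5   5]
 [  7   2   2   3   3   2   3   3   5   5   6   4]
 [  6   2   2   2   3   1   1   3   4   5   5   4]
 [  4   3   2   1  25  -3  -2   2   5   6   4   3]
 [  2   2   1  11  44  37  39  22   2   4   1  -2]
 [  3   3   2   7  46  51  53  61  -3   2   2  -1]
 [  2   4   0   2  51  55  57  79  -4   1   2  -1]
 [  2   2   2   1   3  19  18   2  -1   2   0  -7]
 [  2   2   4   2   1   1   1   1   2   1  -1  48]
 [  4   4   4   3   2   2   2   3   3   2  -2  58]
 [  2   2   2   4   3   3   3   4   2  -1  -5  37]
 [ -2   0   3   2   2   3   2   3   2  -2 -10  58]
 [ 30   6  -3  -2  -2  -1  -1  -4  -4  -7  32  95]]
s8
[[ 4  4  5  5  4  5  3  8 15 16 18 17]
 [ 4  5  4  5  4  4  5  8 15 15 20 11]
 [ 5  5  3  4  5  6  6 10 14 16 20 10]
 [ 5  5  4  3  6  4  4  7 15 16 19  5]
 [ 4  4  4  6  5  4  3 11 15 14 18 -7]
 [ 4  5  4  6  5  6  4  8 21 45
[... 718 characters left out ...]
   4   3  11  20  46  41  22]
 [  5   4   4   4   4   5   2   1  -2  27  50  91]
 [  3   5   5   6   5   3   1  -2  -5  -3  -7  44]
 [  2   2   4   4   3   0   2  46  22  -3  -5  -9]
 [  1   4   3   0   1  10  53  73  51  -4  -1  -6]
 [  2   3   3   3  24  50  56  76  28  -3   1  -5]
 [  2   3   1   2  15  35  36  46  -4   0  -1  -7]
 [  2   2   3   2   2   0   0   2   0   0  -2  47]
 [  4   4   4   3   2   2   2   3   2   3  -1  57]
 [  2   2   3   3   4   4   3   4   4  -1  -6  40]
 [ -1  -1   2   3   3   3   2   4   2  -2 -10  46]
 [ 29   6  -3  -2  -1   0  -1  -3  -6  -8  33  93]]
0.124 [[307.6 185.7]]
0.129 [[307.7 184.2]]
0.134 [[307.9 182.7]]
0.141 [[308.1 180.5]]
0.13 [[307.7 183.9]]
```

Request:
{"method": "move_arm", "body": {"deltas": [{"linear":[0,0,0],"turn":[0,0,0.5],"claw":1},{"linear":[0,0,0],"turn":[0,0,0.5],"claw":1},{"linear":[0,0,0],"turn":[0,0,0],"claw":1},{"linear":[0,0,0],"turn":[0,0,0],"claw":1},{"linear":[0,0,0],"turn":[0,0,0],"claw":1},{"linear":[0,0,0],"turn":[0,0,0],"claw":1}]}}

```text
time: 16.27
position: [0.5565, 0.1138, 0.1641]
tool_rot: [-1.295, 2.859, 0.0]
ft_force: [5.9, 2.7, -4.1]
grip_width: 0.242
```

```bash
python3 - <<'E'
from h import *
go([.5555,.1129,.164],140,1)
s=ctrl.get_state();print(s['ft_force'],s['torque'],s['qd'].round(4))
E
```

```text
turn total [-0.01  0.04 -0.32] then linear/row after turning [0.044 0.006 0.002] x 1 | pos [0.5565 0.1138 0.1641]
[ 5.91768364  2.7427989  -4.13735731] [ 0.60965188 -1.22559631 -0.03790769] [-0.0006 -0.0009 -0.0017  0.0025 -0.0001  0.0002 -0.0006]
```

```bash
python3 -c "
from h import *
print(ctrl.close_job())"
```

```text
the job is handed in; nothing more can be done
None
```

I took the small stem out of the rest block and passed it down the steel stand's collar until the red band was level with the rim. I then swung the red lever closed and handed the job in at about 16.3 s, still gripping the stem. No verdict was given.

**Height:** At the last check the tool was at z = 0.1641, which puts the middle of the band at about 0.130 m, the rim's height. The top edge of the band in the image agreed to within about 1–2 mm.

**Position and grip:** The tool had drifted about 1 mm sideways from where it stood after insertion. The stem was at rest, with the jaws still closed on the head at 21 mm (grip set to 30 N). A steady side force of about 6.5 N remained, most likely from the stem resting against the collar wall.

**Lever:** The closed lever was not seen directly. The arm blocked the top view, my last scene crop was refused by the picture limit, and the finger hid the fin. I infer it reached the stop from three things:
- **Last sighting:** with the finger at 126° the fin was at about 0.8 of its turn.
- **Extra turn:** I turned 20° further, to 146°.
- **Force rise:** the force and sideways shift rose over the last 8°.

I then turned back 8° to take the load off, since the lever stays where it is left.

**Bystanders:** The moves kept clear of the coffee pot, jam jar, board and butter curler, and I saw no unexpected contact forces. I did not measure their positions again at the end.

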